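# Weigh a brass counterweight on the bench spring scale

### The arm

A 6-joint arm with a two-finger parallel gripper is mounted at the origin on a cart in front of the work surface, level with it; the furniture and walls round the work are solid. World frame = base frame: x ahead of the robot, y to its left, z up, the work surface at z = 0. Lengths are in m, angles in rad, forces in N, time in s.
With the tool pointing down it reaches from about 0.375 to 0.9 m from the base axis. Payload 3.1 kg.
Tool frame: the origin (TCP) lies midway between the tips of the shut fingers; the grasp point (between the pads) lies 19 mm behind it; x points along the fingers, z is the direction in which the jaws open and shut, and the axes are right-handed (so a half turn about x gives the same grasp; the last joint's range is limited). The gripper opens to 85 mm and grips with 20 to 120 N. Pads are 22 mm wide; open, the fingers measure 114 mm over their backs; the gripper's body (76 mm by 85 mm) begins 54 mm behind the grasp point. The pads swing forward as they close: fully open they stand 13 mm farther back than shut.
Start: joints at [-1.327, 0.527, 1.433, -0, 1.181, -0.178], TCP at [0.256, -0.57, 0.231] pointing down, gripper open.
Joint ranges: [-3.08, 3.08], [-0.75, 2.2], [0.22, 2.44], [-1.43, 4.57], [0, 2.65], [-2.85, 2.85]. Speed limits (rad/s): [2.79, 2.79, 3.14, 3.14, 3.14, 3.14].

### API

Orientations are given as a unit quaternion [x, y, z, w].
In Python, from station import status, snapshot, camera_params, ticket gives the robot as it stands.
- The arm moves only by the tool arm_command, never from a script. Its argument "series" is a list that holds one entry, the list of rows, each a list of 4 numbers: the shift along the tool's x, y, z in mm, then the turn about the tool's x in rad. A call has 1 to 10 rows; each row shifts and turns the commanded pose from where the row before left it, along the tool's axes as they then stand; what a row does not reach is not made up. A row lasts 1/10 s, in which the tool goes at most 50 mm and 8.59 degrees, less where a joint would pass 70% of its speed; a pose out of reach is approached as far as the arm can. A call is refused whole if a number of a shift passes 50 or a number of a turn 0.15, either way. A call with a gripper value outside its range is refused whole. "jaw" is the opening in per cent of the stroke, from 0 (shut) to 100 (fully open), set as the call begins (left out, the last holds). The fingers move at their own pace and stop on an object; "force" is the grip in N (left out, the last holds). Time passes only in rows, so rows that do not move let the fingers close. It gives the time, the measured TCP pose, the force and the opening at its end, in the units of the state.
- status.sense(): the state, without advancing time (a new reading comes with each control period).
- snapshot(name): name is "side" or "top"; returns the picture (400x640x3 uint8, red, green, blue); there is no depth.
- camera_params(name): a dict with "fovy" (degrees; the focal length in pixels is half the picture's height over the tangent of half this angle, whatever the lens; pixels are square), "cx", "cy" (the principal point, pixels), "k1" (the pictures are not rectified: a ray, as slopes to the right and down, at radius r is drawn at 1 + k1 r^2 times it, then the intrinsics apply), "extrinsics" (4x4, takes a point from camera to world coordinates). Camera axes: x right, y down, z forward; pixel columns grow to the right and rows downward; lengths in m; the calibration is good to about 2 mm. A picture is of the moment at which its call begins. camera_params takes no time and is no camera call.
- ticket.sign_off(): hands the job in, once; it reports no verdict.
The state is a dict: "t": time; "q": joint angles; "qd": joint speeds; "tau": joint torques, N m; "tcp_pos": TCP position; "tool_rot": TCP orientation; "force": force on the tool from outside, world axes, zero at the start; "ft_torque": the same for the moment, N m; "finger_gap": opening from 0.0 (shut) to 1.0 (fully open).
Only numpy, scipy, OpenCV 4.12 (cv2) and the standard library are available. Lean on these libraries where they do the work, as an engineer would, in place of code of your own. Each camera call takes 0.05 s, during which the arm holds its last target. There are 200 camera calls.

### The job

Weigh the brass counterweight that stands on the bench: hang it by its eye in the seat of the spring scale's hook, easing its load onto the spring so that the hook never drops, jumps or bounces, then let go and leave it hanging free and still for two seconds. Then lift it off the hook just as smoothly and stand it upright, all the way down, in the empty recess of the wooden rack. Do not force or knock the scale, do not tip the weight over or drop it into the rack, and leave the short weight and the other things where they are.

Things in the scene. Friction and masses are not known exactly. Their poses are not given: they have to be found in the camera images.
- weight: The tall brass counterweight: round body 42 mm across and 38 mm high, with a flat steel hanger (5 mm thick along x, 28 mm wide along y) that stands up from its top to z 122 mm, rounded at the end. Origin: centre of its underside, z up. It weighs between 0.2 and 0.7 kg (that is what is to be found out).
- weight_eye (a point): Centre of the round eye through the counterweight's hanger, 17 mm in diameter, its axis along the weight's x; 60 mm above the underside.
- weight_grip (a point): Middle of the straight part of the hanger above the eye, 98 mm above the underside: the place to grip, across the 28 mm width (along the weight's y). The flat edges run from z 69 to 108 mm.
- scale: The spring scale, fixed to the bench. Origin: on the bench under the seat of the hook; the column (40 mm wide, 303 mm high) stands 102 to 126 mm from it along +x, the hook points from the column to -x. The base plate (x -30 to 145 mm, 104 mm wide) is 10 mm thick under the hook.
- hook_seat (a point): Top of the 6 mm hook rod in the middle of the seat, 193 mm above the bench when empty; axes as the scale's. The seat is level for 14 mm along x; towards the column the rod climbs 8 mm and runs level to it, towards -x it climbs to the tip. With a weight hung the eye's centre is 8.5 mm below this point.
- hook_tip (a point): Centre of the rounded free end of the hook rod, 26 mm from the seat along the scale's -x and 11 mm above hook_seat; from here the rod runs straight down to the seat.
- scale_hook (a joint): How far the hook has been pulled down, m: 0 empty (upper stop), 0.10 at the lower stop. A spring of 80 N/m lightly damped: it sinks 25 to 86 mm under the weight. The mechanism is delicate: the hook must never move faster than 0.10 m/s up or down, nor bear more than 15 N.
- rack_free (a point): Centre of the mouth of the empty recess in the fixed wooden rack (66 x 142 x 26 mm), on its top face 26 mm above the bench; axes as the rack's, whose long side is y. The recess is 47 mm wide and 16 mm deep, its floor 10 mm above the bench. The taken recess lies 70 mm along -y.
- short_weight: A second, shorter weight (body 42 mm across, 22 mm high, same hanger, 106 mm high in all) that stands in the other recess of the rack; leave it there. Origin: centre of its underside.
- solder_spool: Solder spool, 59 mm across and 20 mm high, lying on the bench: leave it alone.
- pen: Blue and white pen, 135 mm long, lying on the bench: leave it alone.
- graphite_jar: Small dark jar with a white cap, 33 mm across and 25 mm high: leave it alone.

How it is judged:
By the outcome, as a careful person would: the job done as asked, in the order asked, and still so for the second after the job is handed in, with the robot touching nothing.
It also fails if it takes over 66 s, if anything falls off the work surface, if the arm or the gripper's body presses on something with over 40 N, if the wrist force passes 120 N, or if a joint passes its speed limit or range.

## Working session

There is one attempt and no reset: what is moved stays moved. The work goes in short steps, Python scripts to look and compute and a tool call to move; the robot and the scene stay as the last step left them, time stands still between calls to the robot, and variables do not carry over. Pictures are saved under pics/ and viewed, about 8 in all and at most 12, crops included, and the job is handed in when it is done.

Besides the shell and the picture viewer there is one more tool, called after "Emit:" as name(argument=value, ...), one argument or row to a line, values as JSON. arm_command: Moves the arm, as the interface text tells. Its arguments: {"type":"object","properties":{"series":{"type":"array"},"jaw":{"type":"number"},"force":{"type":"number"}},"required":["series"]}

```bash
mkdir -p pics; ls; python3 - <<'E'
from station import status, snapshot, camera_params
import cv2
print(status.sense())
for n in("side","top"):
    print(n,camera_params(n)); cv2.imwrite(f"pics/{n}0.png",cv2.cvtColor(snapshot(n),cv2.COLOR_RGB2BGR))
E
```

```text
pics
{'t': 0.0, 'q': array([-1.32749948e+00,  5.28432487e-01,  1.43394033e+00, -2.28559144e-05,
        1.18140694e+00, -1.78493757e-01]), 'qd': array([-0.00259499, -0.00043489,  0.0019755 , -0.00066667,  0.00066721,
       -0.00039496]), 'tau': array([-1.20885270e-03, -4.42358208e+01, -1.78022861e+01, -3.01367618e-04,
        8.15284759e-03, -7.53941208e-06]), 'tcp_pos': array([ 0.25571558, -0.56948395,  0.23034223]), 'tool_rot': array([ 0.38477473,  0.5941603 , -0.38372808,  0.59302167]), 'force': array([ 0.48154651,  0.42170889, -0.52490042]), 'ft_torque': array([ 0.04783767,  0.01266568, -0.00109245]), 'finger_gap': 0.9998912679743315}
side {'fovy': 42.71595210538245, 'cx': 321.99028726662385, 'cy': 196.37527750167934, 'k1': 0.014528338991981717, 'extrinsics': array([[ 0.99986654,  0.01181496, -0.01128327,  0.57572189],
       [ 0.01487289, -0.37249075,  0.92791672, -0.90680795],
       [ 0.00676038, -0.92796069, -0.37261676,  0.46102235],
       [ 0.        ,  0.        ,  0.        ,  1.        ]])}
top {'fovy': 50.976042295351675, 'cx': 322.86745068845914, 'cy': 205.61118939507824, 'k1': -0.07742906829725571, 'extrinsics': array([[ 7.02243691e-04, -9.92344003e-01,  1.23502581e-01,
         4.61903540e-01],
       [-9.99995293e-01, -3.27987093e-04,  3.05065982e-03,
        -1.03270897e-01],
       [-2.98679673e-03, -1.23504142e-01, -9.92339562e-01,
         9.85523508e-01],
       [ 0.00000000e+00,  0.00000000e+00,  0.00000000e+00,
         1.00000000e+00]])}
```

View pics/side0.png

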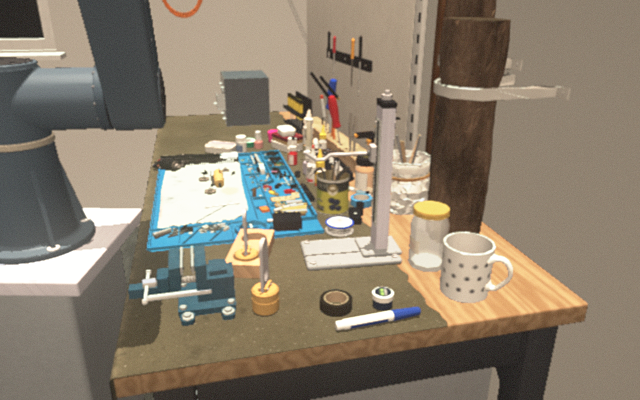

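View pics/top0.png

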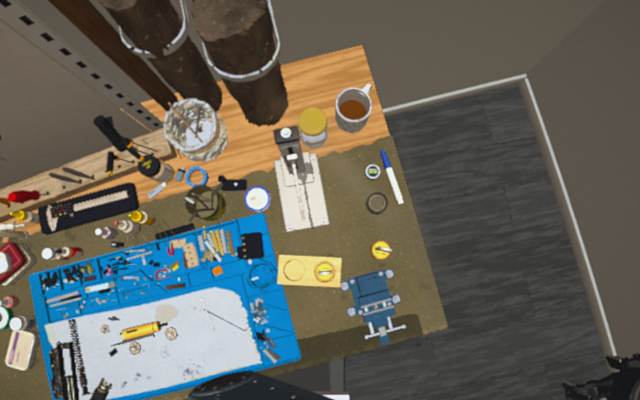

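The side view shows the weight at (265,290), the rack at (250,250) and the scale column at (383,180). The top view shows the weight at (381,250), the free recess at (294,269) and the scale base at (302,190). I'll enlarge both.

```bash
python3 - <<'E'
import cv2
a=cv2.imread("pics/top0.png")[120:300,265:415]
t=cv2.resize(a,None,fx=3.3,fy=3.3,interpolation=cv2.INTER_CUBIC)
t=cv2.resize(a,(480,576),interpolation=cv2.INTER_CUBIC) #3.2
cv2.imwrite("pics/tc.png",t)
b=cv2.imread("pics/side0.png")[135:325,210:410]
cv2.imwrite("pics/sc.png",cv2.resize(b,(600,570),interpolation=cv2.INTER_CUBIC))
E
```

```text
(no output)
```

View pics/tc.png

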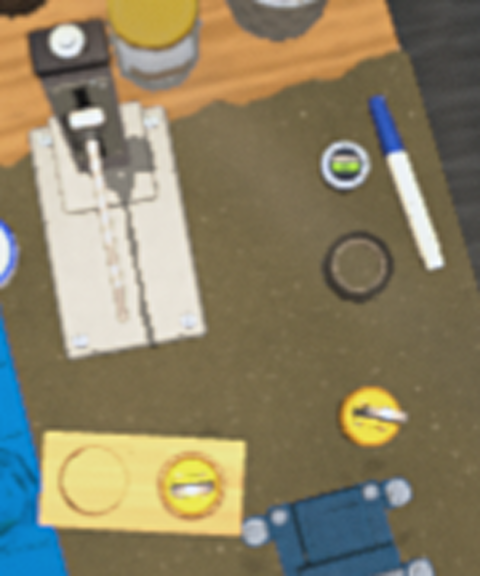

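View pics/sc.png

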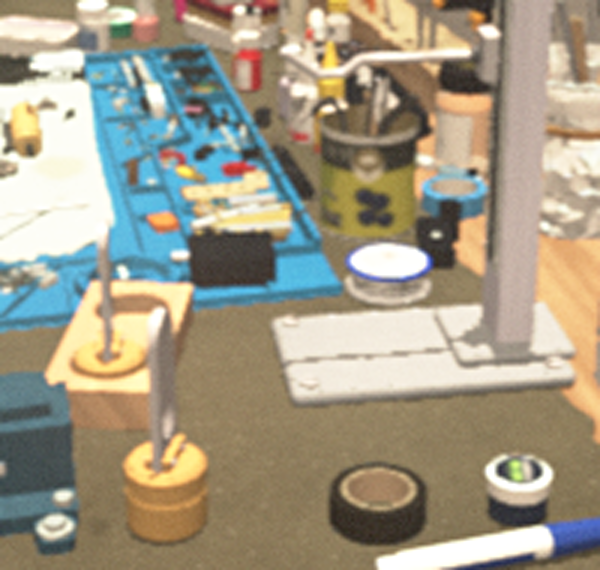

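```bash
cat > h.py <<'E'
import numpy as np, cv2
from station import camera_params
from scipy.optimize import least_squares
C={n:camera_params(n) for n in("side","top")}
def proj(n,P):
    c=C[n];E=c["extrinsics"];p=(np.atleast_2d(P)-E[:3,3])@E[:3,:3]
    s=p[:,:2]/p[:,2:];s=s*(1+c["k1"]*(s**2).sum(1,keepdims=True))
    return s*(200/np.tan(np.radians(c["fovy"]/2)))+[c["cx"],c["cy"]]
def place(v,L):  # v=x,y,yaw
    L=np.atleast_2d(L);c,s=np.cos(v[2]),np.sin(v[2])
    return np.c_[v[0]+c*L[:,0]-s*L[:,1],v[1]+s*L[:,0]+c*L[:,1],L[:,2]]
tc=lambda u,v:(265+u/3.2,120+v/3.2)
sc=lambda u,v:(210+u/3,135+v/3)
def fit(obs,v0):
    f=lambda v:np.concatenate([(proj(n,place(v,L))-px).ravel() for n,L,px in obs])
    r=least_squares(f,v0,loss="soft_l1");return r.x,f(r.x).reshape(-1,2)
E
cat > m.py <<'E'
from h import *
np.set_printoptions(precision=4,suppress=True)
m=1e-3
S=[("top",[-.03,.052,.01],tc(68,357)),("top",[-.03,-.052,.01],tc(205,331)),("top",[.145,-.052,.01],tc(163,107)),("top",[.145,.052,.01],tc(33,132)),
("side",[-.03,.052,.01],sc(274,320)),("side",[-.03,-.052,.01],sc(294,393)),("side",[.145,-.052,.01],sc(574,376)),
("side",[-.026,0,.204],sc(290,52)),("top",[-.026,0,.204],tc(122,316))]
R=[("top",[.033,.071,.026],tc(43,432)),("top",[.033,-.071,.026],tc(246,440)),("top",[-.033,-.071,.026],tc(243,535)),("top",[-.033,.071,.026],tc(40,523)),
("top",[0,.035,.026],tc(93,480)),("side",[.033,.071,.026],sc(194,284)),("side",[-.033,.071,.026],sc(92,281)),("side",[-.033,-.071,.026],sc(50,385)),("side",[.033,-.071,.026],sc(156,390))]
W=[("top",[0,0,.038],tc(371,416)),("side",[0,0,.038],sc(166,463)),("side",[0,0,0],sc(166,515)),("side",[0,0,.122],sc(159,308)),("top",[0,-.010,.12],tc(405,418))]
for k,o,v in(("S",S,[.6,-.1,.2]),("R",R,[.4,-.1,0]),("W",W,[.4,-.2,0.1])):
    x,r=fit(o,v);print(k,x);print(r.T)
    if k=="S":s=x
    if k=="R":rr=x
    if k=="W":w=x
print("free",place(rr,[0,.035,.026]),"taken",place(rr,[0,-.035,.026]))
np.save("fit.npy",np.array([s,rr,w]))
# overlay
im={n:cv2.resize(cv2.imread(f"pics/{n}0.png"),None,fx=4,fy=4,interpolation=cv2.INTER_CUBIC) for n in C}
def pl(n,P,c):cv2.polylines(im[n],[np.round(proj(n,P)*4+1.5).astype(int)],False,c,1,cv2.LINE_AA)
a=np.linspace(0,2*np.pi,40);ci=lambda r,z,x=0,y=0:np.c_[x+r*np.cos(a),y+r*np.sin(a),0*a+z]
hp=np.array([[0,y,z] for y,z in[(-.014,.038),(-.014,.108),(-.010,.118),(0,.122),(.010,.118),(.014,.108),(.014,.038)]])
for n in C:
    for z in(0,.038):pl(n,place(w,ci(.021,z)),(0,255,0))
    for dx in(-.0025,.0025):pl(n,place(w,hp+[dx,0,0]),(255,0,255))
    e=np.c_[0*a,.0085*np.cos(a),.06+.0085*np.sin(a)];pl(n,place(w,e),(255,255,0))
    pl(n,place(rr,ci(.0235,.026,0,.035)),(0,255,0));pl(n,place(rr,ci(.0235,.026,0,-.035)),(0,255,0))
    pl(n,place(rr,[[a,b,.026] for a,b in((.033,.071),(.033,-.071),(-.033,-.071),(-.033,.071),(.033,.071))]),(0,0,255))
    pl(n,place(s,[[a,b,.01] for a,b in((-.03,.052),(-.03,-.052),(.145,-.052),(.145,.052),(-.03,.052))]),(0,0,255))
    pl(n,place(s,[(-.026,0,.204),(-.007,0,.19),(.007,0,.19),(.02,0,.198),(.1,0,.198)]),(0,0,255))
    pl(n,place(s,[(.102,y,z) for y,z in((-.02,.01),(-.02,.303),(.02,.303),(.02,.01))]),(255,0,255))
T=im["top"][480:1200,1060:1660];Si=im["side"][540:1300,840:1640]
cv2.imwrite("pics/ov.png",np.hstack([cv2.resize(T,(400,480)),cv2.resize(Si,(400,380))[:380] if 0 else cv2.copyMakeBorder(cv2.resize(Si,(400,380)),0,100,0,0,0)]))
cv2.imwrite("pics/ovw.png",np.hstack([cv2.resize(im["top"][940:1060,1460:1620],(400,300)),cv2.resize(im["side"][900:1280,960:1220],(400,585))[:300] if 0 else cv2.resize(im["side"][940:1280,920:1200],(330,400))[:300]]))
cv2.imwrite("pics/ovs.png",cv2.resize(im["side"][540:1000,1080:1640],None,fx=1.2,fy=1.2))
E
python3 m.py
```

```text
S [ 0.5611 -0.0599  0.1752]
[[-0.4817  0.6917  0.9221 -1.4635 -1.3809 -0.9623  1.3587 -1.8077  0.2703]
 [-0.0512  0.3396 -1.7852 -2.1252 -1.5251  0.5287 -0.9169 -0.0886 -0.6045]]
R [ 0.4344 -0.07   -0.0396]
[[ 0.4945 -0.6003 -0.7123 -0.0452 -0.0407 -1.0719 -0.397  -3.222  -0.2461]
 [-0.9517 -0.8938 -1.2393 -0.1178 -0.6826 -0.2935 -0.2787  0.7214  0.3047]]
W [ 0.4806 -0.2313 -0.3898]
[[ 0.0889 -0.6067  0.2299 -0.2438 -0.6627]
 [-0.6418 -1.8571  1.7907  0.6805 -0.2212]]
free [[ 0.4357 -0.035   0.026 ]] taken [[ 0.433 -0.105  0.026]]
```

View pics/ov.png

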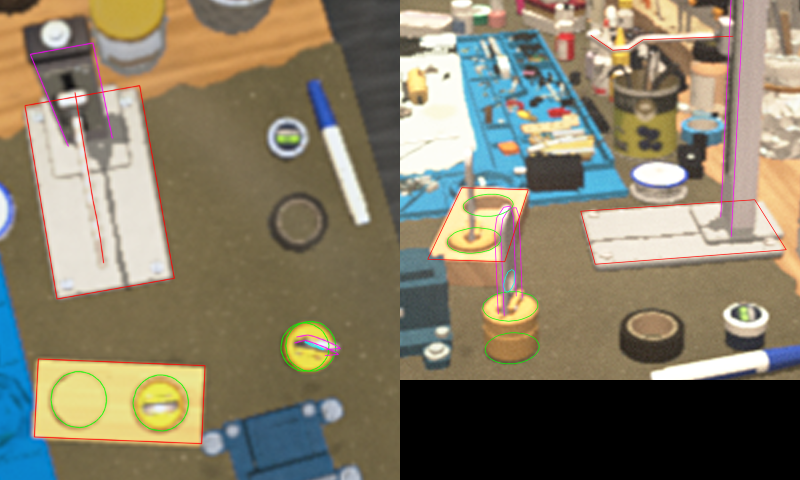

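View pics/ovw.png

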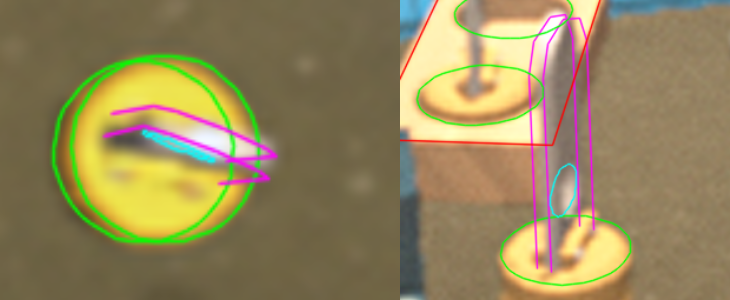

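The overlays agree for the rack, plate, hook and body. The hanger's yaw looks less than fitted, because the image is narrower than the model. I'll compare yaw candidates and zoom in on the hook.

```bash
cat > ov2.py <<'E'
from h import *
s,rr,w=np.load("fit.npy");print(w)
def pan(n,box,size,draw):
    u0,v0,u1,v1=box;I=cv2.imread(f"pics/{n}0.png")[v0:v1,u0:u1];k=size/(u1-u0)
    I=cv2.resize(I,(size,round((v1-v0)*k)),interpolation=cv2.INTER_CUBIC)
    for P,c in draw:cv2.polylines(I,[np.round((proj(n,P)-[u0,v0]+.5)*k).astype(int)],False,c,1,cv2.LINE_AA)
    return I
hp=np.array([[0,y,z] for y,z in[(-.014,.038),(-.014,.108),(-.010,.118),(0,.122),(.010,.118),(.014,.108),(.014,.038)]])
row=[]
for yaw in(-.3,-.2,-.1,.2):
    v=[w[0],w[1],yaw];d=[(place(v,hp+[dx,0,0]),c) for dx,c in((-.0025,(255,0,255)),(.0025,(0,255,0)))]
    row.append(np.vstack([pan("top",(366,238,396,262),200,d),pan("side",(240,232,290,302),200,d)]))
hk=[(place(s,[(-.026,0,.204),(-.007,0,.19),(.007,0,.19),(.02,0,.198),(.1,0,.198)]),(0,0,255))]
A=np.hstack(row);B=np.hstack([pan("side",(295,140,395,165),400,hk),np.zeros((100,400,3),np.uint8)]);
t=pan("top",(285,155,325,230),0 or 133,hk)
cv2.imwrite("pics/y.png",np.vstack([A,B])[:600])
E
python3 ov2.py
```

```text
[ 0.48063465 -0.23134766 -0.38984821]
```

View pics/y.png

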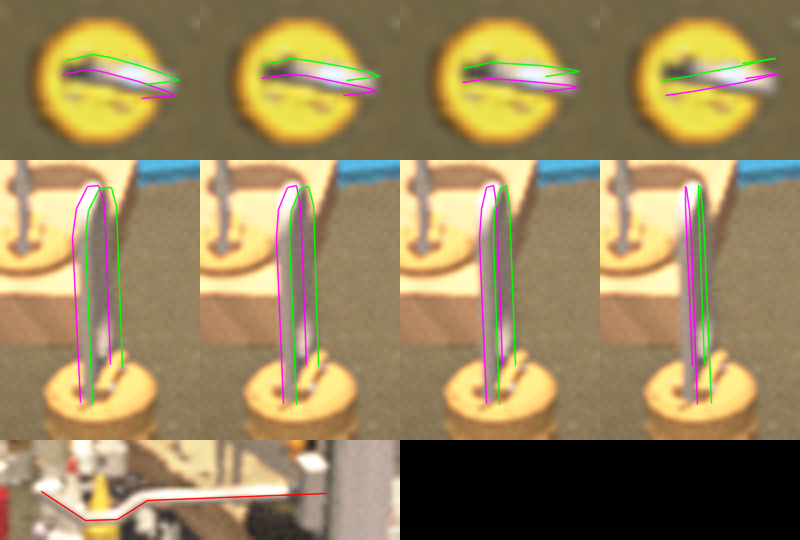

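Yaw is about -0.17 (between the -0.1 and -0.2 panels), and the hook overlay follows the rod to within about 1 px. Next I'll plan the approach.

```bash
python3 - <<'E'
import numpy as np
f=np.load("fit.npy");f[2,2]=-.17;np.save("fit.npy",f)
E
cat > g.py <<'E'
import sys,numpy as np
from station import status
from scipy.spatial.transform import Rotation as R
np.set_printoptions(precision=4,suppress=True)
def go(p,yaw):
    "shift and turn from measured pose to TCP p with the tool z along yaw+90deg (mod half turn), tool x down"
    s=status.sense();M=R.from_quat(s["tool_rot"]);A=M.as_matrix()
    z=A[:,2];cur=np.arctan2(z[1],z[0]);d=(yaw+np.pi/2-cur+np.pi/2)%np.pi-np.pi/2
    turn=-d  # tool x down: +turn about x = -yaw
    sh=A.T@(np.array(p)-s["tcp_pos"])*1000
    A2=A@R.from_euler("x",turn).as_matrix();sh2=A2.T@(np.array(p)-s["tcp_pos"])*1000
    print("t",s["t"],"tcp",s["tcp_pos"],"F",s["force"],"gap",s["finger_gap"],"q6",s["q"][5]);print("xaxis",A[:,0],"cur yaw",cur-np.pi/2)
    print("turn",turn,"shift now-axes",sh,"after-turn axes",sh2)
E
python3 - <<'E'
from g import *
f=np.load("fit.npy");w=f[2]
go([w[0],w[1],.20],w[2])
E
```

```text
t 0.1 tcp [ 0.2557 -0.5696  0.2304] F [-0.619  -0.0797 -0.4876] gap 0.9990506764246798 q6 -0.1784805398447084
xaxis [-0.0005  0.0019 -1.    ] cur yaw -2.719811375840422
turn 0.5917812777493712 shift now-axes [  30.9539  343.6487 -216.4713] after-turn axes [  30.9539  164.4543 -371.3611]
```

Emit:
arm_command(
  series=[
    [[0, 0, 0, 0.148], [0, 0, 0, 0.148], [0, 0, 0, 0.148], [0, 0, 0, 0.148], [1, 6, -13, 0], [2, 10, -23, 0], [3, 14, -32, 0], [3, 14, -32, 0], [3, 14, -32, 0], [3, 14, -32, 0]],
  ],
  jaw=100,
  force=70,
)

```text
t: 1.1
tcp_pos: [0.3554, -0.4182, 0.2159]
tool_rot: [0.54, 0.457, -0.54, 0.456]
force: [-0.3, 0.2, -0.1]
finger_gap: 1.0
```

Emit:
arm_command(
  series=[
    [[3, 14, -32, 0], [3, 14, -32, 0], [3, 14, -32, 0], [3, 14, -32, 0], [3, 14, -32, 0], [1, 10, -24, 0], [1, 6, -13, 0], [0, 0, 0, 0], [0, 0, 0, 0]],
  ],
)

```text
t: 2.0
tcp_pos: [0.4726, -0.2413, 0.1993]
tool_rot: [-0.54, -0.456, 0.54, -0.456]
force: [-0.1, -0.5, -0.1]
finger_gap: 1.002
```

```bash
python3 - <<'E'
from g import *
import cv2
from station import snapshot
f=np.load("fit.npy");w=f[2]
go([w[0],w[1],.079],w[2])
b=snapshot("side")[150:320,180:380];t=snapshot("top")[180:300,300:441]
b=cv2.resize(b,(450,382),interpolation=3);t=cv2.resize(t,(449,382),interpolation=3)[:, :350]
cv2.imwrite("pics/a1.png",cv2.cvtColor(np.hstack([b,t]),cv2.COLOR_RGB2BGR))
E
```

```text
t 2.0 tcp [ 0.4726 -0.2413  0.1993] F [-0.105  -0.4637 -0.1185] gap 1.0021876611605292 q6 1.0570565078024614
xaxis [-0.0003 -0.0005 -1.    ] cur yaw -3.3100672362869523
turn 0.0015254173028402818 shift now-axes [120.2939   6.2905 -11.2683] after-turn axes [120.2939   6.2733 -11.2779]
```

View pics/a1.png

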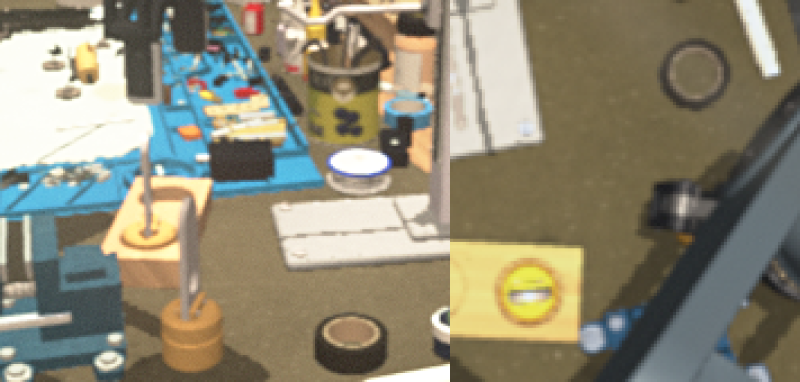

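Emit:
arm_command(
  series=[
    [[5, 3, -6, 0], [15, 3, -5, 0], [25, 0, 0, 0], [25, 0, 0, 0], [25, 0, 0, 0], [16, 0, 0, 0], [9, 0, 0, 0], [4, 0, 0, 0], [0, 0, 0, 0], [0, 0, 0, 0]],
  ],
)

```text
t: 3.1
tcp_pos: [0.481, -0.2318, 0.076]
tool_rot: [0.541, 0.455, -0.541, 0.456]
force: [-0.2, 0.3, -0.3]
finger_gap: 1.0
```

```bash
python3 - <<'E'
from g import *
f=np.load("fit.npy");w=f[2]
go([w[0],w[1],.075],w[2])
import cv2
from station import snapshot
b=snapshot("side")[190:320,210:330]
cv2.imwrite("pics/a2.png",cv2.cvtColor(cv2.resize(b,(480,520),interpolation=3),cv2.COLOR_RGB2BGR))
E
```

```text
t 3.1 tcp [ 0.481  -0.2318  0.076 ] F [-0.1606  0.3459 -0.2519] gap 0.9997439687294443 q6 1.082677467759595
xaxis [ 0.0012 -0.0009 -1.    ] cur yaw -3.3119889475539246
turn -0.0003962939641315444 shift now-axes [ 0.9601 -0.4445 -0.3839] after-turn axes [ 0.9601 -0.4443 -0.384 ]
```

View pics/a2.png

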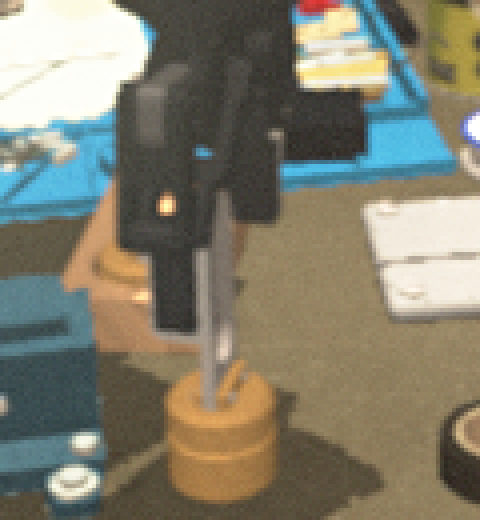

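```bash
python3 - <<'E'
from h import *
w=np.load("fit.npy")[2]
for L in([0,0,.06],[0,0,.1],[0,-.014,.07],[0,.014,.07],[0,0,.0],[-.021,0,.02],[.021,0,.02],[-.011,-.0425,.088],[.011,-.0425,.088],[-.011,-.0575,.088],[.011,-.0575,.088]):
    print(L,(proj("side",place(w,L))-[210,190]+.5)*4)
E
```

```text
[0, 0, 0.06] [[218.90906374 341.94524035]]
[0, 0, 0.1] [[215.15721448 248.39767972]]
[0, -0.014, 0.07] [[207.15255545 337.55561282]]
[0, 0.014, 0.07] [[228.46523193 300.83730035]]
[0, 0, 0.0] [[224.25299267 475.82946319]]
[-0.021, 0, 0.02] [[170.38624848 426.22647168]]
[0.021, 0, 0.02] [[275.0848457  437.88323785]]
[-0.011, -0.0425, 0.088] [[152.1864661  330.73194126]]
[0.011, -0.0425, 0.088] [[211.64974062 336.87635238]]
[-0.011, -0.0575, 0.088] [[138.59065937 352.20601939]]
[0.011, -0.0575, 0.088] [[199.13278647 358.57678009]]
```

The finger and body sit where the projection puts them: finger centre at 175 against 175 predicted, body 167–277 against 170–275. I'll close in two stages.

Emit:
arm_command(
  series=[
    [[0, 0, 0, 0], [0, 0, 0, 0], [0, 0, 0, 0], [0, 0, 0, 0], [0, 0, 0, 0], [0, 0, 0, 0]],
  ],
  jaw=40,
)

```text
t: 3.75
tcp_pos: [0.4805, -0.2313, 0.0753]
tool_rot: [-0.541, -0.456, 0.541, -0.456]
force: [-0.6, -0.2, 0.9]
finger_gap: 0.397
```

Emit:
arm_command(
  series=[
    [[0, 0, 0, 0], [0, 0, 0, 0], [0, 0, 0, 0], [0, 0, 0, 0], [0, 0, 0, 0], [0, 0, 0, 0]],
  ],
  jaw=0,
  force=70,
)

```text
t: 4.35
tcp_pos: [0.4806, -0.2312, 0.0755]
tool_rot: [0.541, 0.456, -0.541, 0.456]
force: [0.1, 2.1, 4.4]
finger_gap: 0.311
```

Emit:
arm_command(
  series=[
    [[-2, 0, 0, 0], [-4, 0, 0, 0], [-8, 0, 0, 0], [-14, 0, 0, 0], [-20, 0, 0, 0], [-20, 0, 0, 0], [-20, 0, 0, 0], [-20, 0, 0, 0], [-20, 0, 0, 0], [-12, 0, 0, 0]],
  ],
)

```text
t: 5.35
tcp_pos: [0.4809, -0.2317, 0.2171]
tool_rot: [0.541, 0.455, -0.541, 0.457]
force: [0.3, -0.1, -2.3]
finger_gap: 0.311
```

Emit:
arm_command(
  series=[
    [[-6, 0, 0, 0], [-2, 0, 0, 0], [0, 0, 0, 0], [0, 0, 0, 0], [0, 0, 0, 0]],
  ],
)

```text
t: 5.85
tcp_pos: [0.4801, -0.2311, 0.2224]
tool_rot: [-0.541, -0.456, 0.541, -0.455]
force: [0.5, -0.6, -2.5]
finger_gap: 0.312
```

```bash
python3 - <<'E'
from g import *
import cv2
from station import snapshot
f=np.load("fit.npy");s=f[0];F=[]
for i in range(16):
    b=snapshot("side");F.append(status.sense()["force"])
F=np.array(F);print(F.mean(0),F.std(0)/4)
c,sn=np.cos(s[2]),np.sin(s[2])
go([s[0]-.08*c,s[1]-.08*sn,.204+.015],s[2])
cv2.imwrite("pics/side1.png",cv2.cvtColor(b,cv2.COLOR_RGB2BGR))
b=b[60:310,200:400]
cv2.imwrite("pics/a3.png",cv2.cvtColor(cv2.resize(b,(480,600),interpolation=3),cv2.COLOR_RGB2BGR))
E
```

```text
[-0.1512  0.0405 -2.6895] [0.1014 0.144  0.1008]
t 6.65 tcp [ 0.4805 -0.2313  0.2233] F [ 0.0164  0.2292 -3.0924] gap 0.31109463672877224 q6 1.0826381518865456
xaxis [ 0. -0. -1.] cur yaw -3.3117765298998774
turn -0.3453624880591306 shift now-axes [   4.3342  -24.8828 -155.5113] after-turn axes [   4.3342   29.2329 -154.7526]
```

View pics/a3.png

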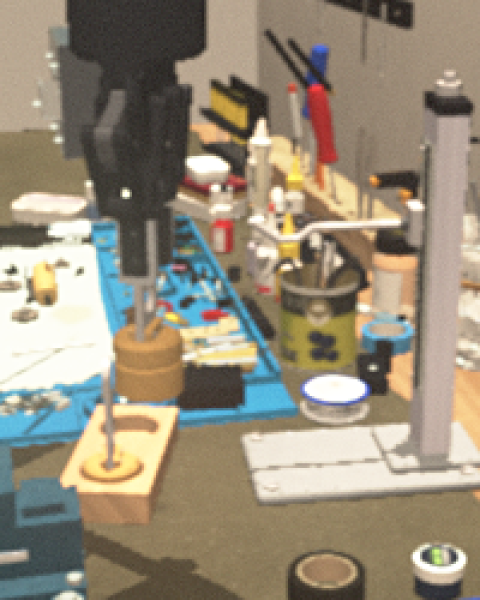

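Emit:
arm_command(
  series=[
    [[0, 0, 0, -0.115], [0, 0, 0, -0.115], [0, 0, 0, -0.115], [0, 1, -6, 0], [0, 2, -12, 0], [1, 4, -20, 0], [1, 5, -25, 0], [1, 5, -25, 0], [1, 5, -25, 0], [0, 4, -22, 0]],
  ],
)

```text
t: 7.65
tcp_pos: [0.482, -0.0915, 0.2192]
tool_rot: [0.455, 0.542, -0.455, 0.541]
force: [-0.3, -0.2, -2.8]
finger_gap: 0.313
```

Emit:
arm_command(
  series=[
    [[0, 2, -12, 0], [0, 1, -6, 0], [0, 0, -2, 0], [0, 0, 0, 0], [0, 0, 0, 0]],
  ],
)

```text
t: 8.15
tcp_pos: [0.4824, -0.0744, 0.2194]
tool_rot: [0.455, 0.541, -0.455, 0.542]
force: [1.3, 0.3, -2.2]
finger_gap: 0.311
```

```bash
cat > look.py <<'E'
from g import *
from h import *
from station import snapshot
def look(out,sb,tb,ks,kt,dz=.0155,sink=0):
    s=np.load("fit.npy")[0]
    p=status.sense()["tcp_pos"];v=[p[0],p[1],s[2]]
    out_=[]
    a=np.linspace(0,2*np.pi,40)
    e=np.c_[0*a,.0085*np.cos(a),p[2]-dz+.0085*np.sin(a)]
    body=np.vstack([np.c_[.021*np.cos(a),.021*np.sin(a),0*a+p[2]-dz-.06+h] for h in(.0,.038)])
    hk=np.array([(-.026,0,.204),(-.007,0,.19),(.007,0,.19),(.02,0,.198),(.09,0,.198)])-[0,0,sink]
    for n,(u0,v0,u1,v1),k in(("side",sb,ks),("top",tb,kt)):
        I=cv2.cvtColor(snapshot(n),cv2.COLOR_RGB2BGR);cv2.imwrite(out+n+".png",I)
        I=cv2.resize(I[v0:v1,u0:u1],None,fx=k,fy=k,interpolation=3);J=I.copy()
        for P,c in((place(s,hk),(0,0,255)),(place(v,e),(255,255,0)),(place(v,body),(0,255,0))):
            cv2.polylines(J,[np.round((proj(n,P)-[u0,v0]+.5)*k).astype(int)],False,c,1,cv2.LINE_AA)
        out_+=[I,J]
    H=max(i.shape[0] for i in out_)
    cv2.imwrite(out+"v.png",np.hstack([cv2.copyMakeBorder(i,0,H-i.shape[0],0,0,0) for i in out_]))
E
python3 - <<'E'
from look import *
s=np.load("fit.npy")[0]
go([s[0],s[1],.2195],s[2])
look("pics/b",(255,135,355,205),(285,160,335,250),3,1,)
I=np.load
b=cv2.imread("pics/bside.png")[125:225,250:360];b=cv2.resize(b,None,fx=5,fy=5,interpolation=3)
J=cv2.imread("pics/bv.png")
print(J.shape,b.shape)
E
```

```text
t 8.15 tcp [ 0.4824 -0.0744  0.2194] F [ 1.3048  0.2747 -2.214 ] gap 0.31063888823305236 q6 1.0148591217739138
xaxis [ 0.0004 -0.0005 -1.    ] cur yaw -2.967784207480096
turn -0.001370165639348997 shift now-axes [-0.116 80.067 -0.692] after-turn axes [-0.116  80.0679 -0.5823]
(210, 700, 3) (500, 550, 3)
```

View pics/bv.png

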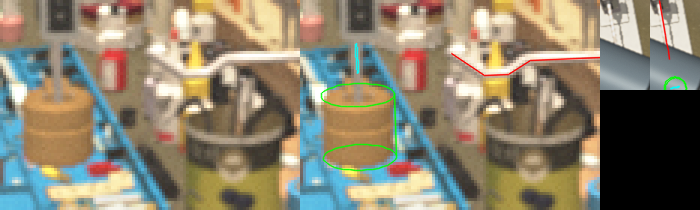

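I've viewed 11 pictures, so I'll check numerically from here. The body overlay matches and the hook line is within about 1 px. I'll check the rod height and lateral position by intensity profile.

```bash
python3 - <<'E'
from h import *
s=np.load("fit.npy")[0]
I=cv2.imread("pics/bside.png").astype(float).min(2)
for lx,z in((-.026,.204),(-.020,.1996),(-.0135,.1948),(-.007,.19),(0,.19),(.007,.19),(.013,.194),(.02,.198),(.03,.198),(.04,.198),(.05,.198),(.06,.198),(.07,.198),(.08,.198)):
    u,v=proj("side",place(s,[lx,0,z]))[0]
    c=I[int(v)-5:int(v)+7,round(u)].astype(int)
    print(lx,"u%.1f v%.1f row0 %d"%(u,v,int(v)-5),c)
r=lambda n,row,a,b:print(n,row,a,I[row,a:b].astype(int))
for row in range(148,156): r("tiprow",row,296,316)
T=cv2.imread("pics/top0.png").astype(float)
for lx,z in((-.026,.204),(-.02,.2),(-.01,.192),(0,.19),(.01,.192),(.03,.198),(.05,.198),(.07,.198)):
    u,v=proj("top",place(s,[lx,0,z]))[0]
    print("top",lx,"u%.1f v%.1f from %d"%(u,v,round(u)-7),T[round(v),round(u)-7:round(u)+8,0].astype(int),T[round(v),round(u)-7:round(u)+8,2].astype(int))
E
```

```text
-0.026 u304.9 v152.2 row0 147 [124 126 141 190 236 201 140 118 122 135 141 132]
-0.02 u308.3 v154.6 row0 149 [202 253 255 228 206 185 146 133 147 156 131 132]
-0.0135 u312.1 v157.1 row0 152 [206 213 220 221 205 168 134 136 156 165 172 199]
-0.007 u315.8 v159.6 row0 154 [ 63  95 141 184 210 199 145 105  86  73  93  97]
0 u319.8 v159.4 row0 154 [ 97  94 100 153 223 217 144 106  94  77  74  74]
0.007 u323.8 v159.2 row0 154 [ 67  98 140 219 244 198 127  85  61  60  65  59]
0.013 u327.2 v156.9 row0 151 [ 81  72  88 153 206 216 181 129  81  48  48  47]
0.02 u331.2 v154.5 row0 149 [ 76  88  75 132 215 218 156 136 181 201 200 209]
0.03 u336.9 v154.3 row0 149 [ 77  74  95 194 255 232 135  96  65  55  47  71]
0.04 u342.5 v154.0 row0 149 [143 112 101 187 255 215 128  78  71  82  83  82]
0.05 u348.1 v153.8 row0 148 [147 138 133 144 196 246 192 117  79  80  77  83]
0.06 u353.8 v153.6 row0 148 [109 106 114 159 230 215 148 110 124 150 146 120]
0.07 u359.3 v153.3 row0 148 [145 147 157 219 255 227 137  82  52  56  49  49]
0.08 u364.9 v153.1 row0 148 [116 135 158 215 255 210 123  77  66  62  59  54]
t
[... 1331 characters left out ...]
9 214 169 143] [231 231 232 232 230 225 229 230 216 219 230 234 231 191 160]
top 0.01 u300.5 v200.2 from 294 [215 216 217 216 193 181 183 180 200 216 218 203 161 141 189] [231 231 232 231 219 216 217 211 222 232 234 226 181 158 214]
top 0.03 u298.6 v189.6 from 292 [213 214 215 213 196 205 210 189 196 214 218 209 167 137 179] [229 229 231 229 220 226 231 218 219 230 233 229 189 154 203]
top 0.05 u296.9 v179.4 from 290 [213 213 215 209 198 205 210 193 184 169 148 130 120 121 120] [230 230 230 228 221 227 232 221 211 190 165 144 134 133 133]
top 0.07 u295.1 v169.2 from 288 [106  92  95  88 107 174 214 186 121  81  86  91  91  90  92] [121 110 114 105 131 207 236 212 139  92  96 102 103 103 104]
```

Observed rod is about 1 px higher and 0.7 px left of the fit, so the hook is about 1 mm toward +y. I'll apply that and thread the eye over the tip.

Emit:
arm_command(
  series=[
    [[0, 4, -1, 0], [-0.5, 8, -0.6, 0], [0, 9, 0, 0], [0, 9, 0, 0], [0, 8, 0, 0], [0, 5, 0, 0], [0, 2, 0, 0], [0, 0, 0, 0]],
  ],
)

```text
t: 9.05
tcp_pos: [0.5263, -0.0641, 0.2196]
tool_rot: [0.454, 0.542, -0.454, 0.542]
force: [0.1, 1.2, -3.3]
finger_gap: 0.312
```

Emit:
arm_command(
  series=[
    [[0, 2, 0, 0], [0, 3, 0, 0], [0, 3, 0, 0], [0.5, 3, 0, 0], [2, 3, 0, 0], [2, 3, 0, 0], [1, 1, 0, 0], [0, 0, 0, 0]],
  ],
)

```text
t: 9.85
tcp_pos: [0.5439, -0.0611, 0.214]
tool_rot: [0.454, 0.542, -0.455, 0.542]
force: [-0.0, -0.0, -3.3]
finger_gap: 0.312
```

```bash
python3 - <<'E'
from g import *
from h import *
from station import snapshot
F=[]
for i in range(6):
    b=snapshot("side");F.append(status.sense()["force"])
print(np.mean(F,0))
s=np.load("fit.npy")[0];s[1]+=.001
go([s[0],s[1],.206],s[2])
I=cv2.cvtColor(b,cv2.COLOR_RGB2BGR);cv2.imwrite("pics/c.png",I)
print(I.min(2)[140:170,296:332])
E
```

```text
[-0.4298 -0.1875 -2.7581]
t 10.15 tcp [ 0.5438 -0.0611  0.2144] F [-0.5409 -0.1787 -2.8025] gap 0.3141208151136645 q6 1.0798851349428853
xaxis [ 0. -0. -1.] cur yaw -2.9668731440635665
turn -0.00045910222281975166 shift now-axes [ 8.3886 17.4211  0.819 ] after-turn axes [ 8.3886 17.4207  0.827 ]
[[129  75  58 ... 103 129 146]
 [140  86  68 ...  81  99 121]
 [145  96  81 ...  68  76  89]
 ...
 [100  98  92 ...  55  54  73]
 [101 100  93 ...  53  57  67]
 [ 99  96  86 ...  63  60  70]]
```

Emit:
arm_command(
  series=[
    [[1, 2, 0.4, 0], [2.5, 3, 0.4, 0], [2, 3, 0, 0], [2, 3, 0, 0], [0.5, 3, 0, 0], [0, 2, 0, 0], [0, 1, 0, 0], [0, 0, 0, 0], [0, 0, 0, 0]],
  ],
)

```text
t: 11.05
tcp_pos: [0.5607, -0.0589, 0.2064]
tool_rot: [0.454, 0.542, -0.454, 0.542]
force: [-0.6, -0.4, -3.1]
finger_gap: 0.311
```

```bash
cat > fz.py <<'E'
from g import *
from station import snapshot
import sys
F=[]
for i in range(int(sys.argv[1])):
    b=snapshot("side");F.append(status.sense()["force"])
print("F",np.mean(F,0),"se",np.std(F,0)/len(F)**.5)
s=np.load("fit.npy")[0];s[1]+=.001
go([s[0],s[1],.206],s[2])
E
python3 fz.py 8
```

```text
F [ 0.1383 -0.0353 -2.393 ] se [0.1271 0.1985 0.102 ]
t 11.45 tcp [ 0.5608 -0.059   0.2064] F [ 0.1392 -0.4102 -2.0924] gap 0.31048566199444255 q6 1.0930983882618333
xaxis [ 0.0001 -0.     -1.    ] cur yaw -2.9668180268670037
turn -0.0004039850262564926 shift now-axes [0.3554 0.359  0.014 ] after-turn axes [0.3554 0.359  0.0142]
```

Emit:
arm_command(
  series=[
    [[1, 0, 0, 0], [2, 0, 0, 0], [2, 0, 0, 0], [2, 0, 0, 0], [2, 0, 0, 0], [2, 0, 0, 0], [2, 0, 0, 0], [2, 0, 0, 0], [2, 0, 0, 0], [2, 0, 0, 0]],
  ],
)

```text
t: 12.45
tcp_pos: [0.5608, -0.059, 0.1872]
tool_rot: [0.454, 0.542, -0.454, 0.542]
force: [-0.2, -0.1, -1.6]
finger_gap: 0.309
```

Emit:
arm_command(
  series=[
    [[2, 0, 0, 0], [2, 0, 0, 0], [1.5, 0, 0, 0], [1, 0, 0, 0], [0.5, 0, 0, 0], [0, 0, 0, 0], [0, 0, 0, 0]],
  ],
)

```text
t: 13.15
tcp_pos: [0.5608, -0.0589, 0.1804]
tool_rot: [0.454, 0.542, -0.454, 0.542]
force: [-1.4, -0.2, -1.3]
finger_gap: 0.312
```

```bash
python3 fz.py 16
```

```text
F [-0.6553  0.0223 -1.2235] se [0.0895 0.0852 0.14  ]
t 13.95 tcp [ 0.5608 -0.0589  0.1803] F [-0.8667  0.4597 -1.4628] gap 0.3107792440263669 q6 1.0930820540166033
xaxis [-0.0001  0.0001 -1.    ] cur yaw -2.966789992068822
turn -0.0003759502280749061 shift now-axes [-25.7143   0.3664   0.0457] after-turn axes [-25.7143   0.3664   0.0459]
```

```bash
python3 - <<'E'
from look import *
np.set_printoptions(linewidth=250)
I=cv2.cvtColor(snapshot("side"),cv2.COLOR_RGB2BGR);cv2.imwrite("pics/d.png",I)
s=np.load("fit.npy")[0];s[1]+=.001
for sink in(.017,.020):print("pred tip",proj("side",place(s,[-.026,0,.204-sink])),"level",[proj("side",place(s,[x,0,.198-sink])).round(1) for x in(.02,.06)])
p=status.sense()["tcp_pos"];z=p[2]-.0755
print("body edges",[proj("side",place([p[0],p[1],s[2]],[x,0,z+.02])).round(1) for x in(-.021,0,.021)])
print("tip patch rows154-174 cols 296-320");print(I.min(2)[154:176,296:346])
B=I.astype(int)
for r in range(200,226,5):print(r,(B[r,295:345,2]-B[r,295:345,0]))
E
```

```text
pred tip [[304.9424 161.5095]] level [array([[331.1, 163.6]]), array([[353.4, 162.7]])]
pred tip [[304.9523 163.1604]] level [array([[331. , 165.3]]), array([[353.4, 164.3]])]
body edges [array([[307.7, 194.8]]), array([[319.4, 194.1]]), array([[331. , 193.5]])]
tip patch rows154-174 cols 296-320
[[67 80 93 ... 66 71 74]
 [57 80 96 ... 71 74 77]
 [57 82 94 ... 76 74 73]
 ...
 [56 52 55 ... 60 57 63]
 [53 52 62 ... 63 67 65]
 [51 52 64 ... 68 68 68]]
200 [   8    5    6    5    8   11   -2  -58 -107  -88  -75  -97 -119  -58   45   87   87   88   86   88   90   92   95   94   90   93   90   92   93   92   89   91   87   87   78   69   41    6   -5    6    9    8   16   28   56   79   96   99   94
   91]
205 [ 19  27  44  56  70  75  78  82 103 114 113 100  16 -19  37  79  90  96  96  93  95  93  94  96  94  94  94  93  91  91  88  83  83  77  69  47  19   9   7  12  16  24  39  51  64  78  90  93  92  91]
210 [  10   16   17   13   17   26   26   28   27   32   35   10  -63 -132 -120  -71  -62  -97 -126 -110  -33   37   48   51   66   65   55   45   60   84  101  102  103  104   96   82   70   66   72   83   85   61   45   40   55   78   90   94   97
   93]
215 [   3    5    0    6   10   18    2  -12  -25  -42  -80 -127 -147 -146 -144 -143 -127 -106  -94  -82  -68  -48    1   41   49   45   48   45   44   45   41   43   42   39   41   37   37   34   31   30   21   17   12   14   14   16   23   27   36
   42]
220 [  10    9    6    3    8    9  -26  -75 -101 -105 -110 -118 -119 -126 -127 -131 -134 -140 -139 -142 -145 -143 -110  -34   34   51   45   46   53   41  -21  -79  -18    0    1    5    5    6    6    5    5    6    9   15   26   22   13    7    4
    3]
225 [   8    5    9   10    9    7  -41 -113 -145 -145 -140 -144 -144 -145 -146 -146 -145 -142 -146 -140 -141 -139 -141 -145 -143  -99  -18   41   53   52   48   10  -52  -91  -64  -19    8    4    3    2    1    0    0    0    0    0    0    0    0
    0]
```

```bash
python3 - <<'E'
import cv2,numpy as np
I=cv2.imread("pics/d.png").min(2)
for r in range(154,176):print(r,*["%3d"%x for x in I[r,299:348]])
E
```

```text
154 100  94  93  96  90 107 146 172 176 172 160 183 212 201 155  71  69 115 136 107  73  54  54  54  55  49  52  60  94 111  91  59  47  49  52  64  72  76  80  78  77  74  71  67  66  71  74  78  93
155  91  96  93  95  91 105 146 166 173 172 194 224 233 218 153  77  65 110 133 110  75  56  59  53  58  57  51  59  94 112  90  67  55  52  46  59  66  73  77  81  80  78  74  70  71  74  77  87  74
156 101  94  95  96  94 108 141 166 175 187 236 255 253 235 163  80  70 110 136 116  71  60  51  63  66  64  51  58  96 122 130 124 121  96  66  59  64  66  74  75  84  78  80  72  76  74  73  82  86
157  96  97  99  99  98 114 142 167 173 188 240 255 255 236 167  78  65 115 136 111  72  54  49  55  60  50  54  62  96 141 176 194 188 157 102  66  51  54  59  72  78  81  83  85  77  81  75  81  85
158 100  99  97  96  94 111 133 154 155 157 187 207 229 205 145  70  65 114 133 115  68  53  50  57  54  57  51  58  98 133 178 202 204 192 144  81  58  54  52  60  69  75  87  85  82  79  78  78  78
159  95  90  89  89  98 109 125 137 130 128 142 157 173 166 129  64  74 114 131 113  68  55  49  56 
[... 2599 characters left out ...]
  84  84  74  68  64  68  81  90  79  76  75 112 157 141 110 108  91  62  52  46  53  59  61  60  58
173  59  82  94  96 100 109 122 127 128 133 149 163 160 150 126  95  60  74 109 137 140 132 134 107  70  60  73  72  67  72  83  86  81  73  75 112 145 141  96  83  71  54  51  57  60  57  63  67  60
174  64  86  91  90  81  82 112 126 126 135 151 150 142 149 151 121  76  82 117 140 148 135 132 110  78  65  69  68  67  74  81  89  81  71  77 106 144 133  91  62  55  55  57  64  63  67  65  57  59
175  61  82  94  97  91  89 101 113 133 143 149 139 140 160 160 124  83  98 128 148 148 137 130 105  69  67  71  65  73  75  78  84  76  70  72  94 120 109  71  56  53  59  62  67  68  68  68  62  62
```

The numbers confirm the rod passes through the eye. The hanger is centred on the seat (about column 320), and the tip has moved from row 150.8 to 161.2, a sink of about 19 mm. I'll ease the rest of the load on.

Emit:
arm_command(
  series=[
    [[1, 0, 0, 0], [2, 0, 0, 0], [2, 0, 0, 0], [2, 0, 0, 0], [2, 0, 0, 0], [2, 0, 0, 0], [1.5, 0, 0, 0], [1, 0, 0, 0], [0, 0, 0, 0], [0, 0, 0, 0]],
  ],
)

```text
t: 15.0
tcp_pos: [0.5608, -0.059, 0.1669]
tool_rot: [0.454, 0.542, -0.454, 0.542]
force: [-0.4, 0.3, -0.1]
finger_gap: 0.311
```

```bash
python3 fz.py 30
```

```text
F [-0.3787 -0.1109  0.0408] se [0.0948 0.1131 0.0741]
t 16.5 tcp [ 0.5608 -0.059   0.1668] F [-1.4549 -0.6698  0.6869] gap 0.31139104244697763 q6 1.0930923639317311
xaxis [ 0.0001 -0.     -1.    ] cur yaw -2.9667903659948083
turn -0.00037632415406108066 shift now-axes [-39.1592   0.2938  -0.0044] after-turn axes [-39.1592   0.2938  -0.0043]
```

Emit:
arm_command(
  series=[
    [[0, 0, 0, 0], [0, 0, 0, 0], [0, 0, 0, 0], [0, 0, 0, 0], [0, 0, 0, 0], [0, 0, 0, 0], [0, 0, 0, 0], [0, 0, 0, 0]],
  ],
  jaw=65,
)

```text
t: 17.3
tcp_pos: [0.5608, -0.059, 0.1668]
tool_rot: [0.454, 0.542, -0.454, 0.542]
force: [-0.2, -0.0, -0.4]
finger_gap: 0.651
```

```bash
cat > trk.py <<'E'
from g import *
import cv2,sys
from station import snapshot
F=[];I0=None;D=[]
for i in range(int(sys.argv[1])):
    I=snapshot("side");F.append(status.sense()["force"])
    g=I[175:225,300:340].astype(np.float32).mean(2)   # weight body
    if I0 is None:I0=g
    D.append(cv2.phaseCorrelate(I0,g,cv2.createHanningWindow(g.shape[::-1],cv2.CV_32F))[0])
print("F",np.mean(F,0));print(np.round(D,2).T)
s=status.sense();print(s["t"],s["finger_gap"])
B=cv2.cvtColor(I,cv2.COLOR_RGB2BGR);cv2.imwrite("pics/e.png",B)
cv2.imwrite("pics/ev.png",cv2.resize(B[110:240,265:395],(585,585),interpolation=3))
E
python3 trk.py 40
```

```text
F [-0.1178 -0.1143 -0.0638]
[[  0.     0.06  -0.22   0.    -0.92  -0.34  -2.98  -2.48   0.06  -0.16
    0.84  -2.6   -0.36  -0.1   -2.64  -3.02   9.79   0.93  -9.71  -0.16
   -0.3   -3.83  -2.05 -14.49   7.52   7.6   -1.67   7.22  -2.06   3.74
    5.18   0.92  -3.99  -8.52  -1.38  -3.74   4.19 -17.33  -1.62  -6.45]
 [  0.     0.07   0.04  -0.29  -0.21  -0.1   -0.87   0.54   0.95   0.2
   -5.93   0.54  -0.93   0.2   -8.16  -0.23 -18.37  -1.92   2.14  -0.43
   -1.19  -4.15  -1.74   6.69   7.85  -6.32  -2.32   1.44  -2.5   -2.85
  -12.15   5.93  -9.49  -4.19  -5.38 -27.62  -1.53  -9.2   -3.61  -3.37]]
19.3 0.6469549044475
```

View pics/ev.png

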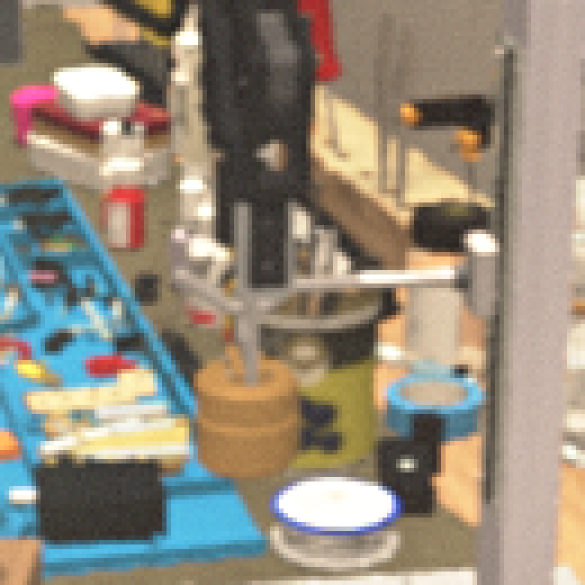

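The picture shows the weight hanging by its eye on the seat, at about (250,300) in the crop, with the jaws clear. Phase correlation was just noise, so I'll track the brass mask instead.

```bash
cat > mk.py <<'E'
from g import *
import cv2
from station import snapshot
def mask(I):
    h=cv2.matchTemplate(I[170:235,295:345],T,cv2.TM_SQDIFF)
    y,x=np.unravel_index(h.argmin(),h.shape)
    f=lambda a,b,c:.5*(a-c)/(a-2*b+c)
    return x+f(*h[y,x-1:x+2]),y+f(*h[y-1:y+2,x])
I=snapshot("side");T=I[188:218,306:335].copy()
D=[mask(I)]
for i in range(24):D.append(mask(snapshot("side")))
D=np.array(D);print((D-D[0]).T.round(2));s=status.sense();print(s["t"],s["tcp_pos"],s["force"])
E
python3 mk.py
```

```text
[[ 0.   -0.01 -0.01 -0.   -0.01 -0.   -0.   -0.01 -0.   -0.   -0.01 -0.
  -0.01 -0.01 -0.01 -0.   -0.01 -0.   -0.   -0.   -0.    0.   -0.01 -0.
  -0.01]
 [ 0.   -0.01 -0.01 -0.    0.   -0.   -0.01 -0.01 -0.   -0.   -0.   -0.
  -0.   -0.   -0.   -0.01 -0.   -0.   -0.   -0.    0.   -0.   -0.   -0.
  -0.  ]]
20.55 [ 0.5608 -0.0589  0.1668] [ 0.7234  0.4847 -0.7056]
```

Emit:
arm_command(
  series=[
    [[0, 0, 0, 0], [0, 0, 0, 0], [0, 0, 0, 0], [0, 0, 0, 0], [0, 0, 0, 0], [0, 0, 0, 0], [0, 0, 0, 0], [0, 0, 0, 0], [0, 0, 0, 0], [0, 0, 0, 0]],
  ],
)

```text
t: 21.55
tcp_pos: [0.5608, -0.059, 0.1668]
tool_rot: [0.454, 0.542, -0.454, 0.542]
force: [0.0, -0.1, 0.6]
finger_gap: 0.65
```

Emit:
arm_command(
  series=[
    [[0, 0, 0, 0], [0, 0, 0, 0], [0, 0, 0, 0], [0, 0, 0, 0], [0, 0, 0, 0]],
  ],
  jaw=38,
)

```text
t: 22.05
tcp_pos: [0.5608, -0.0589, 0.1668]
tool_rot: [0.454, 0.542, -0.454, 0.542]
force: [0.3, -0.2, -0.1]
finger_gap: 0.381
```

Emit:
arm_command(
  series=[
    [[0, 0, 0, 0], [0, 0, 0, 0], [0, 0, 0, 0], [0, 0, 0, 0], [0, 0, 0, 0], [0, 0, 0, 0], [0, 0, 0, 0]],
  ],
  jaw=0,
  force=70,
)

```text
t: 22.75
tcp_pos: [0.5608, -0.059, 0.1668]
tool_rot: [0.454, 0.542, -0.454, 0.542]
force: [-0.4, -0.2, 0.0]
finger_gap: 0.313
```

Emit:
arm_command(
  series=[
    [[-1, 0, 0, 0], [-2, 0, 0, 0], [-3, 0, 0, 0], [-3, 0, 0, 0], [-3, 0, 0, 0], [-3, 0, 0, 0], [-3, 0, 0, 0], [-3, 0, 0, 0], [-3, 0, 0, 0], [-2, 0, 0, 0]],
  ],
)

```text
t: 23.75
tcp_pos: [0.5606, -0.0588, 0.193]
tool_rot: [0.454, 0.542, -0.454, 0.542]
force: [0.7, -0.8, -2.0]
finger_gap: 0.312
```

```bash
python3 fz.py 4
```

```text
F [-0.1046 -0.0527 -2.0111] se [0.2593 0.313  0.28  ]
t 23.95 tcp [ 0.5607 -0.0589  0.1927] F [-0.4568  0.1622 -2.5161] gap 0.3093165059903808 q6 1.0930784902265513
xaxis [-0.0002  0.0002 -1.    ] cur yaw -2.9667935696150627
turn -0.00037952777431549123 shift now-axes [-13.2904   0.4393   0.1377] after-turn axes [-13.2904   0.4392   0.1378]
```

Emit:
arm_command(
  series=[
    [[-1, 0, 0, 0], [-1.5, 0, 0, 0], [-1.5, 0, 0, 0], [-1.5, 0, 0, 0], [-1.5, 0, 0, 0], [-2, 0, 0, 0], [-2, 0, 0, 0], [-1.5, 0, 0, 0], [-0.8, 0, 0, 0], [0, 0, 0, 0]],
  ],
)

```text
t: 24.95
tcp_pos: [0.5608, -0.059, 0.2063]
tool_rot: [0.454, 0.542, -0.454, 0.542]
force: [0.2, 0.6, -2.7]
finger_gap: 0.308
```

Emit:
arm_command(
  series=[
    [[0, -1, 0, 0], [0, -2, 0, 0], [0, -3, 0, 0], [-1, -3, 0, 0], [-2.2, -3, 0, 0], [-2.2, -3, 0, 0], [-2.2, -3, 0, 0], [-2.2, -3, 0, 0], [-2.2, -3, 0, 0], [-2, -3, 0, 0]],
  ],
)

```text
t: 25.95
tcp_pos: [0.534, -0.0637, 0.2204]
tool_rot: [0.454, 0.542, -0.454, 0.542]
force: [-0.4, -0.6, -2.4]
finger_gap: 0.315
```

```bash
python3 fz.py 4
```

```text
F [-0.4059  0.019  -2.7215] se [0.4194 0.291  0.2597]
t 26.15 tcp [ 0.5343 -0.0637  0.2202] F [-1.4348  0.641  -3.2617] gap 0.31498262974508606 q6 1.069579037023003
xaxis [ 0.0004 -0.0001 -1.    ] cur yaw -2.9669139134915916
turn -0.000499871650844419 shift now-axes [14.2526 27.289  -0.0396] after-turn axes [14.2526 27.289  -0.026 ]
```

Emit:
arm_command(
  series=[
    [[0, -4, 0, 0], [0, -6, 0, 0], [0, -8, 0, 0], [0, -10, 0, 0], [0, -10, 0, 0], [0, -8, 0, 0], [0, -5, 0, 0], [0, -2, 0, 0], [0, 0, 0, 0]],
  ],
)

```text
t: 27.05
tcp_pos: [0.4819, -0.073, 0.2203]
tool_rot: [0.455, 0.542, -0.454, 0.542]
force: [-0.4, -1.1, -2.0]
finger_gap: 0.313
```

```bash
cat > rk.py <<'E'
from h import *
np.set_printoptions(precision=4,suppress=True)
def back(n,uv,z):
    return least_squares(lambda p:(proj(n,[p[0],p[1],z])-uv).ravel(),[.45,-.1]).x
I=cv2.imread("pics/top0.png");k=6
J=cv2.resize(I[235:305,265:400],None,fx=k,fy=k,interpolation=3)
hsv=cv2.cvtColor(J,cv2.COLOR_BGR2HSV)
print("rack hsv",hsv[(280-235)*k,(308-265)*k],"recess",hsv[(270-235)*k,(294-265)*k],"mat",hsv[(262-235)*k,(350-265)*k],"brass",hsv[(246-235)*k,(378-265)*k])
m=((hsv[...,2]>150)&(hsv[...,1]>60)&(hsv[...,0]<35)).astype(np.uint8)
m=cv2.morphologyEx(m,cv2.MORPH_OPEN,np.ones((9,9)))
cs=[c for c in cv2.findContours(m,cv2.RETR_EXTERNAL,cv2.CHAIN_APPROX_NONE)[0] if cv2.contourArea(c)>2000]
for c in cs:
    r=cv2.minAreaRect(c);h=cv2.convexHull(c);M=cv2.moments(h)
    raw=lambda p:(np.array(p)+.5)/k-.5+[265,235]
    bx=cv2.boxPoints(r)
    z=.026 if cv2.contourArea(c)>20000 else .038
    W=np.array([back("top",raw(b),z) for b in bx])
    print("area",cv2.contourArea(c)/k/k,"centroid px",raw((M["m10"]/M["m00"],M["m01"]/M["m00"])),"world",back("top",raw((M["m10"]/M["m00"],M["m01"]/M["m00"])),z),"box px",r[1][0]/k,r[1][1]/k,r[2])
    print(W,"sides",np.linalg.norm(np.diff(W,axis=0),axis=1),"mean",W.mean(0))
g=cv2.cvtColor(I,cv2.COLOR_BGR2GRAY)
for r in range(258,282):print(r,*["%3d"%x for x in g[r,280:310]])
E
python3 rk.py; python3 -c "
from g import *
go([.4357,-.034,.2],-.04)"
```

```text
rack hsv [ 24 116 236] recess [ 26 102 237] mat [ 20  95 118] brass [ 21 146 208]
area 1914.7222222222224 centroid px [309.4313 270.4947] world [ 0.4332 -0.07  ] box px 64.37150065104167 31.551549275716145 2.726310968399048
[[ 0.4008  0.0051]
 [ 0.4718  0.0025]
 [ 0.4651 -0.1439]
 [ 0.3942 -0.1402]] sides [0.071  0.1465 0.0709] mean [ 0.433  -0.0691]
area 231.41666666666666 centroid px [380.4767 249.7901] world [ 0.4797 -0.2301] box px 18.833333333333332 17.833333333333332 90.0
[[ 0.5004 -0.2103]
 [ 0.5003 -0.2506]
 [ 0.4581 -0.2499]
 [ 0.4582 -0.2098]] sides [0.0403 0.0423 0.0401] mean [ 0.4792 -0.2302]
258 216 216 215 215 215 216 215 216 216 216 215 214 214 213 213 213 215 216 217 218 217 217 216 217 217 217 219 219 219 220
259 216 216 216 216 216 216 216 217 215 211 202 199 198 199 197 199 203 207 209 211 213 214 213 213 213 214 215 218 219 220
260 216 216 215 216 216 217 217 213 198 179 177 191 209 214 215 215 212 205 200 203 211 214 216 215 214 212 214 216 217 217
261 216 216 215 215 216 216 211 187 163 167 194 213 217 218 219 218 217 216 213 209 206 210 214 216 214 208 208 214 
[... 2073 characters left out ...]
95 183 191 208 215 215 216 214 215 215 215
279 215 215 215 215 215 216 212 193 170 159 170 188 199 200 203 204 199 194 191 194 199 209 212 213 212 212 212 211 211 211
280 215 215 214 215 216 215 217 215 206 192 176 166 164 165 172 176 175 184 194 206 212 213 213 212 212 212 211 211 211 210
281 215 214 214 214 214 214 215 215 215 214 209 203 197 194 193 196 203 210 212 213 214 213 214 213 213 212 213 213 213 212
t 27.05 tcp [ 0.4819 -0.073   0.2203] F [-0.415  -1.104  -1.9703] gap 0.31271001534394655 q6 1.0161703651653402
xaxis [ 0.0004 -0.0001 -1.    ] cur yaw -2.9671628924203697
turn 0.21442976116942347 shift now-axes [ 20.2402 -38.7792 -46.4374] after-turn axes [ 20.2402 -47.7725 -37.122 ]
```

Emit:
arm_command(
  series=[
    [[0, -3, -4, 0], [0, -6, -7, 0], [0, -9, -10, 0], [0, -9, -10, 0], [0, -7, -8, 0], [0, -4, -5, 0], [0, -1.5, -1.3, 0], [0, 0, 0, 0]],
  ],
)

```text
t: 27.85
tcp_pos: [0.4353, -0.035, 0.2203]
tool_rot: [0.454, 0.542, -0.454, 0.542]
force: [0.1, -0.8, -2.7]
finger_gap: 0.311
```

Emit:
arm_command(
  series=[
    [[5, 0, 0, 0], [12, 0, 0, 0], [18, 0, 0, 0], [20, 0, 0, 0], [18, 0, 0, 0], [12, 0, 0, 0], [8, 0, 0, 0], [4, 0, 0, 0], [0, 0, 0, 0], [0, 0, 0, 0]],
  ],
)

```text
t: 28.85
tcp_pos: [0.4357, -0.0353, 0.1234]
tool_rot: [0.455, 0.541, -0.454, 0.542]
force: [0.8, 0.2, -1.6]
finger_gap: 0.309
```

```bash
python3 - <<'E'
from g import *
from h import *
from rk import back
from station import snapshot
for o in(0,.5):print("recess",o,back("top",np.array([293.75,269.7])+o,.026))
go([.4352,-.0352,.1135],.175)
I=cv2.cvtColor(snapshot("side"),cv2.COLOR_RGB2BGR);cv2.imwrite("pics/f.png",I)
p=status.sense()["tcp_pos"];z=p[2]-.0755
for h in(.005,.02,.033):print("body",[proj("side",[p[0]+x,p[1],z+h])[0].round(1) for x in(-.021,0,.021)])
rr=np.load("fit.npy")[1]
print("rack corners",[proj("side",place(rr,q))[0].round(1) for q in([.033,.071,.026],[-.033,.071,.026],[-.033,-.071,.026],[.033,-.071,.026])])
print("recess L/R/near/far",[proj("side",place(rr,q))[0].round(1) for q in([-.0235,.035,.026],[.0235,.035,.026],[0,.0115,.026],[0,.0585,.026])])
B=I.astype(int)
for r in range(196,250,2):print(r,*["%3d"%x for x in B[r,222:286,2]-B[r,222:286,0]])
E
```

```text
rack hsv [ 24 116 236] recess [ 26 102 237] mat [ 20  95 118] brass [ 21 146 208]
area 1914.7222222222224 centroid px [309.4313 270.4947] world [ 0.4332 -0.07  ] box px 64.37150065104167 31.551549275716145 2.726310968399048
[[ 0.4008  0.0051]
 [ 0.4718  0.0025]
 [ 0.4651 -0.1439]
 [ 0.3942 -0.1402]] sides [0.071  0.1465 0.0709] mean [ 0.433  -0.0691]
area 231.41666666666666 centroid px [380.4767 249.7901] world [ 0.4797 -0.2301] box px 18.833333333333332 17.833333333333332 90.0
[[ 0.5004 -0.2103]
 [ 0.5003 -0.2506]
 [ 0.4581 -0.2499]
 [ 0.4582 -0.2098]] sides [0.0403 0.0423 0.0401] mean [ 0.4792 -0.2302]
258 216 216 215 215 215 216 215 216 216 216 215 214 214 213 213 213 215 216 217 218 217 217 216 217 217 217 219 219 219 220
259 216 216 216 216 216 216 216 217 215 211 202 199 198 199 197 199 203 207 209 211 213 214 213 213 213 214 215 218 219 220
260 216 216 215 216 216 217 217 213 198 179 177 191 209 214 215 215 212 205 200 203 211 214 216 215 214 212 214 216 217 217
261 216 216 215 215 216 216 211 187 163 167 194 213 217 218 219 218 217 216 213 209 206 210 214 216 214 208 208 214 
[... 9840 characters left out ...]
  95  94  74  46  32  29  43  80 104 103  99  94  98  97  97 100  97  97  96  96  98  98  97  98  95  99 102  93  75  58  51  52  40  32  30  35  34  40  45  45  48  49  50  52  50
246  29  34  30  31  32  27  29  27  28  51  77  94  95  92  91  94  92  94  94  94  98  90  61  32  24  52  92 113  95  86  92  99  97  99  98 100  95  95  94 100  98  98  99  98 100  95  79  56  53  51  44  33  28  33  30  30  26  30  32  31  35  44  50  51
248  27  27  27  27  24  25  28  25  47  75  90  92  93  93  91  93  93  98 100  95 101 100  60  34  32  63 103 103  80  87 106 106 103 101  98  94  98  97  94  97  98  98  97  99  97  90  67  53  50  46  39  31  31  30  32  31  29  29  33  38  43  51  48  53
```

Emit:
arm_command(
  series=[
    [[4, 0, 0, 0], [6, 0, 0, 0], [5, 0, 0, 0], [3, 0, 0, 0], [2, 0, 0, 0], [1, 0, 0, 0], [1, 0, 0, 0], [1, 0, 0, 0], [0, 0, 0, 0], [0, 0, 0, 0]],
  ],
)

```text
t: 29.9
tcp_pos: [0.4353, -0.0351, 0.1002]
tool_rot: [0.454, 0.542, -0.454, 0.542]
force: [0.8, -0.7, -2.0]
finger_gap: 0.312
```

Emit:
arm_command(
  series=[
    [[1, 0, 0, 0], [1, 0, 0, 0], [0, 0, 0, 0], [0, 0, 0, 0]],
  ],
)

```text
t: 30.3
tcp_pos: [0.4352, -0.0351, 0.0981]
tool_rot: [0.454, 0.542, -0.454, 0.542]
force: [0.0, -0.2, -2.9]
finger_gap: 0.309
```

```bash
python3 fz.py 8
```

```text
F [-0.0965 -0.0588 -2.7421] se [0.2046 0.1788 0.119 ]
t 30.7 tcp [ 0.4353 -0.0351  0.0981] F [-0.0658 -0.1074 -3.5113] gap 0.31119248800979904 q6 1.058424221387059
xaxis [ 0. -0. -1.] cur yaw -2.9668032094089516
turn -0.0003891675682048401 shift now-axes [-107.8749  119.8284   45.3071] after-turn axes [-107.8749  119.8108   45.3537]
```

The bottom is about 3 mm below the rim with no contact force, so the weight is inside the recess. I'll continue to the floor.

Emit:
arm_command(
  series=[
    [[1, 0, 0, 0], [2, 0, 0, 0], [2, 0, 0, 0], [2, 0, 0, 0], [2, 0, 0, 0], [1, 0, 0, 0], [0.5, 0, 0, 0], [0.5, 0, 0, 0], [0, 0, 0, 0], [0, 0, 0, 0]],
  ],
)

```text
t: 31.7
tcp_pos: [0.4353, -0.0352, 0.0872]
tool_rot: [0.454, 0.542, -0.454, 0.542]
force: [0.8, -0.5, -3.2]
finger_gap: 0.311
```

Emit:
arm_command(
  series=[
    [[0.5, 0, 0, 0], [0.5, 0, 0, 0], [0, 0, 0, 0], [0, 0, 0, 0]],
  ],
)

```text
t: 32.1
tcp_pos: [0.4354, -0.0351, 0.0867]
tool_rot: [0.455, 0.541, -0.454, 0.542]
force: [-0.2, 0.3, 6.6]
finger_gap: 0.316
```

```bash
python3 fz.py 8
```

```text
F [-0.8219  0.9994  5.6744] se [0.2046 0.0707 0.1475]
t 32.5 tcp [ 0.4354 -0.0351  0.0867] F [-0.4577  0.9724  4.9846] gap 0.3107037601932827 q6 1.0584394481903068
xaxis [ 0.0008 -0.0002 -1.    ] cur yaw -2.966800078980514
turn -0.00038603713976659293 shift now-axes [-119.1832  119.7461   45.3347] after-turn axes [-119.1832  119.7286   45.3809]
```

Emit:
arm_command(
  series=[
    [[-0.4, 0, 0, 0], [0, 0, 0, 0], [0, 0, 0, 0]],
  ],
)

```text
t: 32.8
tcp_pos: [0.4354, -0.0351, 0.0867]
tool_rot: [0.455, 0.542, -0.454, 0.542]
force: [-1.1, 1.0, 4.1]
finger_gap: 0.31
```

```bash
python3 fz.py 8|head -2; python3 - <<'E'
from h import *
from station import snapshot
I=snapshot("side");cv2.imwrite("pics/g0.png",cv2.cvtColor(I,cv2.COLOR_RGB2BGR))
B=I.astype(int)
for r in range(216,246):print(r,*["%3d"%x for x in (B[r,:,0]-B[r,:,2])[238:270]])
for h in(.0,.038):print("body pred on floor",[proj("side",[.4353+x,-.0351,.010+h])[0].round(1) for x in(-.021,0,.021)])
E
```

```text
F [-0.3758  0.763   5.2189] se [0.1842 0.1938 0.1775]
t 33.2 tcp [ 0.4354 -0.0352  0.0867] F [-1.3819  1.834   5.321 ] gap 0.30885907394720247 q6 1.0584241823302756
216  19  -4 -46 -74 -17  34  45  22 -72 -133 -137 -138 -125 -47  27  25 -59 -116 -108 -112 -136 -137 -134 -135 -137 -137 -134 -133 -132 -132 -139 -140
217 -87 -120 -133 -116 -32  30  43  19 -74 -138 -132 -137 -129 -50  27  25 -60 -128 -112 -110 -132 -136 -138 -139 -138 -133 -135 -133 -134 -130 -130 -132
218 -135 -141 -141 -125 -42  28  41  18 -74 -133 -139 -140 -124 -45  24  23 -63 -131 -131 -115 -123 -135 -138 -135 -135 -139 -133 -138 -127 -89 -62 -57
219 -136 -135 -139 -122 -48  23  38  16 -70 -131 -135 -137 -114 -39  27  23 -53 -122 -137 -133 -131 -136 -136 -136 -140 -137 -135 -135 -106 -21   4   1
220 -120 -120 -122 -112 -41  25  40  22 -53 -118 -135 -127 -90 -20  31  29 -14 -54 -91 -120 -128 -130 -133 -135 -135 -136 -139 -135 -89  -2  21  22
221 -95 -94 -92 -79 -18  31  36  22 -38 -101 -104 -51  10  49  48  37  57  65   7 -72 -101 -105 -114 -120 -128 -127 -127 -122 -86  -7  39  41
222 -92 -97 -104 -92 -32  24  36  30
[... 2653 characters left out ...]
91  93  94  96  94  79  45  34  31  45  76  93  96  92  89  92  91  90  92  89  92  90  92  96  97  94  94  96  98  99 102  84
243  94  94  92  93  92  75  48  31  26  43  74  98  99  95  94  95  94  94  99  98  97  95  95  96  97  97  92  95  99 101  94  77
244  92  96  93  93  93  77  49  30  27  43  80 102 102  97  94  97  96  98  97  99  95  94  95  97  97  96  95  97  99 100  92  73
245  90  92  92  95  89  78  51  32  28  44  89 113 107  96  94  92  99  98  97  98  99  95  96  95  98  99 100 101 100  99  84  62
body pred on floor [array([242.8, 244.4]), array([253.8, 244.6]), array([264.7, 244.7])]
body pred on floor [array([241.8, 226.4]), array([252.9, 226.6]), array([264. , 226.7])]
```

Emit:
arm_command(
  series=[
    [[-0.5, 0, 0, 0], [0, 0, 0, 0], [0, 0, 0, 0]],
  ],
)

```text
t: 33.55
tcp_pos: [0.4352, -0.0352, 0.0868]
tool_rot: [0.454, 0.542, -0.455, 0.542]
force: [0.4, -0.2, -1.0]
finger_gap: 0.314
```

```bash
python3 fz.py 8|head -2
```

```text
F [-0.1427  0.3122 -2.4972] se [0.1567 0.1147 0.1595]
t 33.95 tcp [ 0.4351 -0.0351  0.0869] F [ 0.0844  0.1973 -2.4149] gap 0.3103627424980572 q6 1.058432328234756
```

Emit:
arm_command(
  series=[
    [[0.3, 0, 0, 0], [0, 0, 0, 0], [0, 0, 0, 0]],
  ],
)

```text
t: 34.25
tcp_pos: [0.4352, -0.0351, 0.0868]
tool_rot: [0.454, 0.542, -0.454, 0.542]
force: [0.5, 0.6, -1.2]
finger_gap: 0.308
```

Emit:
arm_command(
  series=[
    [[0, 0, 0, 0], [0, 0, 0, 0], [0, 0, 0, 0], [0, 0, 0, 0], [0, 0, 0, 0], [0, 0, 0, 0]],
  ],
  jaw=55,
)

```text
t: 34.85
tcp_pos: [0.4352, -0.0351, 0.0867]
tool_rot: [0.454, 0.542, -0.454, 0.542]
force: [1.1, -0.6, -0.5]
finger_gap: 0.548
```

```bash
python3 fz.py 4|head -2; python3 - <<'E'
from h import *
from station import snapshot
I=snapshot("side");cv2.imwrite("pics/g1.png",cv2.cvtColor(I,cv2.COLOR_RGB2BGR))
B=I.astype(int)
for r in range(222,232):print(r,*["%3d"%x for x in (B[r,:,0]-B[r,:,2])[248:270]])
E
```

```text
F [-0.1709 -0.3734 -0.1302] se [0.3188 0.2135 0.307 ]
t 35.05 tcp [ 0.4352 -0.0351  0.0867] F [0.241  0.066  0.0741] gap 0.5463578486022262 q6 1.0583909545320367
222 -28  53 103  85  47  40  81 107  47 -42 -80 -81 -84 -92 -101 -111 -112 -115 -104 -71 -39 -29
223  33  77 107  83  43  36  76 109  76  15 -14 -23 -43 -68 -81 -86 -88 -96 -109 -116 -107 -99
224  79 102 114  83  46  36  72 110  95  83  90  80  33 -12 -44 -70 -80 -86 -110 -129 -136 -133
225 103 110 116  86  49  33  73 110 109 104 114 117 104  80  31 -34 -69 -78 -97 -124 -136 -141
226 100 106 110  85  50  36  66 102 100  95 106 112 121 121  92  27 -45 -85 -107 -125 -135 -129
227  96  91  98  75  42  32  53  89  84  84 100 113 118 118 110  71 -23 -92 -115 -121 -126 -112
228  96  91  90  74  41  31  53  82  87  91 104 112 114 110 109  73 -27 -100 -116 -115 -112 -90
229 104 104  95  75  52  43  63  90 102 107 111 115 115 108 104  72  -2 -48 -50 -52 -39 -11
230 113 115 108  98  90  86 101 112 117 114 115 112 111 104  97  77  62  65  73  75  76  85
231 122 124 125 126 118 123 126 125 121 118 115 108 101  94  83  73  80  96  99 103 101 101
```

Emit:
arm_command(
  series=[
    [[-3, 0, 0, 0], [-6, 0, 0, 0], [-10, 0, 0, 0], [-15, 0, 0, 0], [-20, 0, 0, 0], [-25, 0, 0, 0], [-25, 0, 0, 0], [-25, 0, 0, 0], [-20, 0, 0, 0], [-10, 0, 0, 0]],
  ],
)

```text
t: 36.1
tcp_pos: [0.4359, -0.0353, 0.2482]
tool_rot: [0.455, 0.54, -0.454, 0.543]
force: [-0.4, -1.3, 0.1]
finger_gap: 0.552
```

Emit:
arm_command(
  series=[
    [[0, -10, 0, 0], [0, -25, 0, 0], [0, -30, 0, 0], [0, -15, 0, 0], [0, 0, 0, 0], [0, 0, 0, 0], [0, 0, 0, 0], [0, 0, 0, 0]],
  ],
)

```text
t: 36.9
tcp_pos: [0.3576, -0.0493, 0.2457]
tool_rot: [0.454, 0.542, -0.454, 0.542]
force: [-0.4, 0.5, 0.2]
finger_gap: 0.548
```

```bash
python3 - <<'E'
from h import *
from station import snapshot,status
s=status.sense();print(s["t"],s["tcp_pos"],s["force"])
I=cv2.cvtColor(snapshot("side"),cv2.COLOR_RGB2BGR);cv2.imwrite("pics/z.png",I)
T=cv2.cvtColor(snapshot("top"),cv2.COLOR_RGB2BGR);cv2.imwrite("pics/zt.png",T)
A=cv2.imread("pics/side0.png")
d=lambda a,b:np.abs(a.astype(int)-b).mean().round(1)
for n,(u0,v0,u1,v1) in dict(short=(234,215,250,275),spool=(318,288,355,316),jar=(368,284,398,308),pen=(333,305,425,332),hook=(300,145,370,165)).items():print(n,d(A[v0:v1,u0:u1],I[v0:v1,u0:u1]))
g1=cv2.imread("pics/g1.png");print("weight body vs before release", d(g1[222:245,248:270],I[222:245,248:270]))
m=lambda p:[proj("side",[.4352+p[0],-.0351+p[1],p[2]])[0].round(1)]
print("pred hanger top",m((0,0,.132)),"body top",m((0,0,.048)))
B=I.astype(int)
for r in range(176,226,4):print(r,*["%3d"%x for x in B[r,238:272].min(1)])
E
```

```text
36.9 [ 0.35757481 -0.0492729   0.24574713] [-0.36885387  0.4595052   0.22027683]
short 7.5
spool 3.3
jar 3.0
pen 2.7
hook 4.4
weight body vs before release 34.1
pred hanger top [array([250.8, 184.8])] body top [array([252.8, 226.6])]
176 248 248 244 170  97  89  88  94  91  92  99 115 123 115 106 107 101  94  94 115 122 109  88  85  89  84  80 108 185 200 173 110  72  76
180 247 249 244 211 113  88  88  88  97  90  95  91  93  99 108  99  91  85  84  86  90  95 113 133 132 124 153 161 170 140  96  76  73  72
184 247 247 247 243 170  99  87  90  88  91  98 142 195 212 166 104  86  96 114 121 110 107  88  80  78  85 101 116 147 156 126  96  86  86
188 240 246 247 246 242 181 104  90  87  87  86 176 255 255 251 158  98 106  89  98 127 129 100  82 110 159 130 127 157 174 150 120  76 102
192 243 244 247 247 246 241 166 101  88  92  80 116 204 208 172 121  72  99 107  94  92  90  96  86  79  79  88  85  81  93 146 135 103 107
196 247 247 246 247 246 247 241 167 100  91  92 100 148 141 133 120 109  97  90  81 102 139 157 138 101  80  80  82  88  90  90  94 104 127
200 247 248 248 247 247 24
[... 253 characters left out ...]

208 248 248 248 247 245 247 247 232 230 237 147  96 108 148 153 142 100  85  85  81  95 126  92  92 101 102 102 102  98  95  98 142  95  85
212 248 247 248 247 251 254 254 227 153  95  91  94 105 147 159 146 114  88  92  90  95  86  89 120 149 146 145 149 130 120 120 103  77  73
216 194 171 130 126 196 200 191 164 126  97  97  94 111 148 145 140 134 101  89  88  96  97  96  97  96  99  97  95  94  92  91  95  89  82
220  97  89  93 102 145 143 138 131 115  92  99 135 167 174 143 138 160 182 150  96  86  88  95  92  95  87  92  85 127 226 230 238 238 238
224  94  95  86  97 134 130 136 132 115 129 160 167 148 132 133 137 142 151 133 133 146 147 150 148 140  90  74  78  87  95  90  93  86  85
```

```bash
python3 - <<'E'
from h import *
A=cv2.imread("pics/side0.png").min(2);I=cv2.imread("pics/z.png").min(2)
for n,im,p in(("start",A,[.4806,-.2312,.122]),("end",I,[.4352,-.0351,.132]),("end body",I,[.4352,-.0351,.132]),):
    u,v=proj("side",p)[0];print(n,u.round(1),v.round(1))
    for r in range(int(v)-5,int(v)+8):print(r,*["%3d"%x for x in im[r,round(u)-6:round(u)+7]])
# short weight tip, seated in the other recess, same rack
p=[.433,-.105,.116];u,v=proj("side",p)[0];print("short",u,v)
for r in range(int(v)-5,int(v)+8):print(r,*["%3d"%x for x in I[r,round(u)-6:round(u)+7]])
E
```

```text
start 262.7 238.3
233 110 117 118 128 134 151 168 172 182 186 179 185 189
234 104  95 103  98 107 116 126 147 166 176 182 184 190
235 104 103 103 102  97  97  96 109 134 164 176 191 190
236 105 106 101  96 104 102 107  96 113 145 176 185 190
237 100  99  95 104 135 166 179 155 117 136 172 188 189
238 103 102  98 131 198 246 249 224 146 129 172 190 192
239 132 128 141 185 237 253 252 209 129 119 158 190 190
240 188 181 195 238 253 254 242 174 109 113 155 185 191
241 191 190 223 249 255 255 234 150 100 107 146 178 171
242 185 195 229 251 255 252 210 123  94 107 133 163 150
243 186 194 224 241 248 239 182 112  98 109 127 155 132
244 184 191 216 233 234 209 142 104  97 106 129 141 120
245 186 187 212 227 229 188 125  99  96 107 123 120 100
end 250.8 184.8
179  90  93  95  92  92  93 100  95  94  91  84  83  87
180  88  97  90  95  91  93  99 108  99  91  85  84  86
181  92  87  90  95  91  97 116 128 121 100  88  82  84
182  89  90  90  87  94  99 123 134 122  98  89  85  83
183  92  88  96  89  96 103 113 109  96  91  98 100 101
184  90  88  91  98 142 195 212 166 104  86  96 114 121
18
[... 1209 characters left out ...]
 248 247 242 152  89 105 140
203 213 230 242 246 248 248 247 247 242 166  97  98 146
204 231 243 248 248 247 247 246 247 245 181 110  99 140
205 247 248 249 247 246 246 248 247 245 215 120  94 137
206 248 248 247 248 247 247 248 248 247 239 133  96 138
207 248 248 248 247 247 247 247 246 244 244 147  98 130
208 248 248 248 247 245 247 247 232 230 237 147  96 108
209 249 249 248 247 249 252 251 231 219 225 142  93 101
210 247 248 246 249 253 255 255 241 211 170 113  90 101
211 247 247 246 250 254 255 255 244 169 103  94  89 107
212 248 247 248 247 251 254 254 227 153  95  91  94 105
213 248 248 249 248 244 241 236 198 142  92  98  92 102
214 248 247 243 241 236 225 223 185 128  95  93  93 107
```

The hanger tip's offset from prediction is the same now (-1.1 px) as it was on the bench (-1.3 px). That puts the weight on the recess floor, upright, so I'll hand in.

```bash
python3 -c "
from station import ticket
print(ticket.sign_off())"
```

```text
the job is handed in; nothing more can be done
None
```

I weighed the brass weight on the scale and stood it in the free recess of the rack, and handed the job in at about 37 s of the 66 s limit. No verdict was reported.

- **Hanging:** I threaded the eye over the hook tip and eased the load down at 20 mm/s or less until the wrist force read about 0 N. The hook had sunk about 32.5 mm by then, which means about 2.6 N, or 0.265 kg. I let go and the weight hung free for about 4–5 s. Tracking over 1.25 s of that showed movement within 0.01 px.
- **Lifting off and racking:** I lifted it off at 30 mm/s or less, slower near the upper stop, and lowered it into the recess with no rim contact. I pressed on the floor at about 5–8 N, eased off to near zero, and then let go.
- **Final checks:** The image showed no movement on release. The hanger tip's offset from prediction is -1.1 px against -1.3 px on the bench, so it is upright and fully down. The spool, jar, pen and hook area look as they did at the start.

**Where checks disagreed:**
- The floor contact came about 1.2 mm higher than predicted. The final tip height does not bear that out; the weight was probably slightly tilted in the grip.
- My first motion tracker gave only noise, so I replaced it.
- The image patch around the short weight differed slightly more (7.5 against about 3 elsewhere). I put that down to the tall weight now in the background, because nothing touched the short weight.

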